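# Gauge a bearing carrier, hang it and tug-test it

### The job

Two bearing carriers stand in the wooden rack. Take the one with the wider bore, try it on the horizontal gauge pin by sliding it on fully home against the shoulder, then take it off and hang it by its bore on the sprung hook. Before letting go, tug it down gently so that the hook sinks about 15 mm and hold that a moment to confirm it is held (do not yank the hook to its stop), then let go and leave it hanging still; leave the other carrier in the rack and everything else alone.

Things in the scene. Friction and masses are not known exactly. Their poses are not given: they have to be found in the camera images.
- wide: The carrier to use: upright aluminium ring, 64 mm outside, 36 mm bore, 16 mm thick along x, on a foot 44 mm wide (y), with a grip tab on top. 94 mm tall, 0.10 to 0.17 kg. Origin: middle of the foot's underside; x is the bore axis (both faces alike), z up. Stands in a rack pocket, 12 mm deep with 1 mm play, x along the rack's x.
- wide_center (a point): Centre of the wide carrier's bore, 38 mm above its origin, axes as wide. The tab spans 32 to 56 mm above this point, 24 mm wide (y), 16 mm thick (x): grip it from above across its thickness (fingers closing along x), tips not below the tab so that the bore stays free.
- narrow: The other carrier, alike but with a 26 mm bore, which does not go on the gauge pin. Stands in the other pocket of the rack; stays there. Origin and axes as wide.
- rack: Fixed plywood rack 60 x 180 x 20 mm (x, y, z) with two pockets whose centres lie 45 mm either side of its middle along y; pocket floors 8 mm above the bench. Which carrier stands in which pocket varies. Origin: centre of its underside.
- gauge_seat (a point): Where the bore's centre is when the wide carrier is fully home on the gauge pin. The fixed horizontal steel pin, 32 mm diameter, runs along this point's x axis, 85 mm above the bench, from a shoulder disc (48 mm diameter) at x = +8 mm to its free tip at x = -37 mm (towards the robot); the last 12 mm taper to 18 mm diameter. z up.
- gauge: Fixed gauge holding the pin: base plate 75 x 90 x 12 mm at x +7 to +83 mm, post 44 mm wide behind the shoulder (x +19 to +49 mm), top about 100 mm above the bench. Origin on the bench below gauge_seat.
- hook_seat (a point): Top of the hook's straight level wire at the place to hang, 159 mm above the bench when up; moves with the hook. The 8 mm round wire runs along x from its rod at +75 mm to -30 mm (towards the robot), then turns up: tip 17 mm above the wire's top, out to x = -42 mm. Pass the bore over the tip in +x, then lower; hung, its centre lies 18 mm below this point.
- hook_slide (a joint): How far the sprung hook has sunk, in m: 0 up, 0.035 at its stop. Spring 350 N/m: the carrier's weight alone sinks it 3 to 5 mm, 15 mm takes about 5 N in all.
- hook_stand: Fixed stand of the sprung hook, which it carries: base plate 90 x 90 x 12 mm centred 75 mm along +x from the origin, and a tube 28 mm wide, 100 mm high, from which the hook's rod rises. Origin on the bench below hook_seat.
- cylinder_block: Bystander: loose finned aluminium engine cylinder, 50 x 50 x 64 mm. Origin under its centre.
- spacer_disc: Bystander: loose stepped steel disc, 44 mm diameter, 24 mm high. Origin under its centre.
- screwdriver: Bystander: loose screwdriver, about 200 mm long, lying on the bench along its x axis, off to the left of the mat.
Mind the look-alikes: they are no part of the job. Leave any purple look-alike of the gauge alone. Leave any turquoise look-alike of the wide alone.

How it is judged:
On the way, in this order (a step that is already met when the one before it is completed fails the run):
1. the wide carrier is fully home on the gauge pin (within 4 mm of the shoulder) (x of wide_center in the frame of gauge_seat between -0.004 and 0.004 m and y of wide_center in the frame of gauge_seat between -0.005 and 0.005 m and z of wide_center in the frame of gauge_seat between -0.006 and 0.006 m and angle between the x axis of wide and the x axis of gauge_seat, either way round below 0.15 rad), for 0.1 s.
2. hanging on the hook and still in the fingers, it is tugged so that the hook sinks more than 10 mm (x of wide_center in the frame of hook_seat between -0.032 and 0.05 m and y of wide_center in the frame of hook_seat between -0.015 and 0.015 m and z of wide_center in the frame of hook_seat between -0.03 and -0.008 m and value of joint hook_slide above 0.01 m and contact force between the fingers and wide above 0.5 N and contact force between wide and hook_stand above 2 N), for 0.2 s.
At the end, for the whole second after the job is handed in: The wide carrier hangs still and released on the hook by its bore, tab up (within 17 degrees), its bore's centre 8 to 30 mm below the wire's top and on the straight wire, the hook sunk by its weight only (1 to 9 mm); the narrow carrier still stands in its pocket (moved under 12 mm) (x of wide_center in the frame of hook_seat between -0.032 and 0.05 m and y of wide_center in the frame of hook_seat between -0.015 and 0.015 m and z of wide_center in the frame of hook_seat between -0.03 and -0.008 m and value of joint hook_slide between 0.001 and 0.009 m and contact force between wide and hook_stand above 0.5 N and angle between wide's own z axis and vertical below 0.3 rad and linear speed of wide below 0.05 m/s and angular speed of wide below 0.5 rad/s and distance of narrow from where it was at the start of the episode below 0.012 m and angle between narrow's own z axis and vertical below 0.15 rad); the robot touches nothing.
It fails at once if the hook is yanked to its stop (sunk more than 32 mm) (value of joint hook_slide above 0.032 m).
It fails at once if the carrier is pulled on the hook with more than 25 N (contact force between wide and hook_stand above 25 N).
It fails at once if the narrow carrier is taken out or knocked over (distance of narrow from where it was at the start of the episode above 0.03 m or angle between narrow's own z axis and vertical above 0.4 rad).
It fails at once if a bystander is moved by more than 30 mm (distance of any of cylinder_block, spacer_disc, screwdriver from where it was at the start of the episode above 0.03 m).
It also fails if it takes over 72 s, if anything falls off the work surface, if the arm or the gripper's body presses on something with over 40 N, if the wrist force passes 120 N, or if a joint passes its speed limit or range.

### The arm

A 7-joint arm with a two-finger parallel gripper is mounted at the origin on the work surface. World frame = base frame: x ahead of the robot, y to its left, z up, the work surface at z = 0. Lengths are in m, angles in rad, forces in N, time in s.
With the tool pointing down it reaches from about 0.425 to 0.875 m from the base axis. Payload 4.7 kg.
Tool frame: the origin (TCP) lies on the mounting face of the last link; the fingertips stand 182 mm ahead of it and the grasp point (between the pads) lies 164 mm ahead of it (ctrl.finger_overhang is the distance from the TCP to the fingertips, in m); z points along the fingers, y is the line along which they close (so a half turn about z gives the same grasp; the last joint's range is limited). The gripper opens to 87 mm and grips with 3 to 60 N. Pads are 19 mm wide; open, the fingers measure 117 mm over their backs; the gripper's body (75 mm by 190 mm) begins 51 mm behind the grasp point.
Start: joints at [1.195, 0.321, -0.07, 1.45, 0.023, 1.371, -0.057], TCP at [0.247, -0.601, 0.405] pointing down, gripper open.
Joint ranges: [-2.86, 2.86], [-0.3, 2.09], [-1.38, 1.24], [0.06, 2.45], [-1.56, 4.7], [0.09, 2.05], [-2.69, 2.69]. Speed limits (rad/s): [2.57, 2.57, 3.14, 3.14, 3.14, 3.14, 3.14].

### API

Orientations are given as a rotation vector (axis times angle).
In Python, from bench import ctrl gives the robot as it stands.
- The arm moves only by the shell command python3 -m jog 'ROWS' [FORCE]. ROWS is a JSON object of lists of equal length, an entry for each row: "translation": the shift along the tool's x, y, z as a fraction of full scale, a list of three; "yaw": the turn about the tool's z as a fraction of full scale; "jaw": the closure, from 0 (fully open) to 1 (shut). In form: {"translation": [[dx, dy, dz], ...], "yaw": [yaw, ...], "jaw": [jaw, ...]}. A call has 1 to 8 rows; each row is the pose to reach, as a shift and turn from the pose commanded when the call began, along the tool's axes at that moment, turning the shorter way round; what a row does not reach only later rows make up. Full scale, the value 1, is 0.2 m for a shift and 180 degrees for a turn. A row lasts 1/8 s, in which the tool goes at most 62.5 mm and 10.7 degrees, less where a joint would pass 70% of its speed; a pose out of reach is approached as far as the arm can. A call with a number of a shift or a turn outside -1 to 1 is refused whole. A call with a gripper value outside its range is refused whole. The fingers move at their own pace and stop on an object; FORCE is the grip in N (left out, the last holds). Time passes only in rows, so rows that repeat a pose let the fingers close. It gives the time, the measured TCP pose, the force, the opening and the grip force at its end, in the units of the state.
- ctrl.get_state(): the state, without advancing time (a new reading comes with each control period).
- ctrl.get_image(name): name is "scene" or "top" or "wrist"; returns a dict with "pixels" (384x512x3 uint8, blue, green, red), "fx", "fy", "cx", "cy" (pixels), "R" (3x3) and "t" (3): a world point X has camera coordinates R X + t; the wrist camera has in their place "mount" (4x4, takes a point from camera to tool coordinates, whose origin is the TCP and whose axes are the flange's). Camera axes: x right, y down, z forward; pixel columns grow to the right and rows downward; lengths in m; the calibration is good to about 2 mm. A picture is of the moment at which its call begins: read the wrist's pose just before it. There is no depth.
- ctrl.close_job(): hands the job in; it is judged then, once.
Trained networks look in a picture, given as the dict that the camera call returned (one of the last four; its "shot" number tells which), for a name from the list of things; names that differ only in an ending like _2 or _b are one class to them, and where a whole thing is asked for, a point or a joint stands for the part that bears it (a point fixed in the world has none). Each returns a list of dicts, best first, with "p" (0 to 1); they miss things now and then, are a little off and sometimes report something else, mostly with a low value. They report only what shows in the picture. A call takes as long as a camera call. They do not tell look-alikes from the thing itself.
- ctrl.silhouettes(label, picture): "region" (384x512 bool, what is visible of it) and "at" ([column, row] in pixels, amid what is visible of it).
The state is a dict: "time": time; "joint_positions": joint angles; "qd": joint speeds; "joint_torque": joint torques, N m; "position": TCP position; "tool_rot": TCP orientation; "ft_force": force on the tool from outside, world axes, zero at the start; "torque": the same for the moment, N m; "grip_width": opening from 0.0 (shut) to 1.0 (fully open); "grip_force": force on a finger pad.
Only numpy, scipy, OpenCV 4.12 (cv2) and the standard library are available. Lean on these libraries where they do the work, as an engineer would, in place of code of your own. Each camera call takes 0.05 s, during which the arm holds its last target. There are 200 camera calls.

## Working session

There is one attempt and no reset: what is moved stays moved. The work goes in short steps, Python scripts to look and compute and a shell command to move; the robot and the scene stay as the last step left them, time stands still between calls to the robot, and variables do not carry over. Pictures are saved under pics/ and viewed, at most 10 in all, crops included, and the job is handed in when it is done.

```bash
mkdir -p pics; ls; cat > h.py <<'E'
import numpy as np, cv2
from bench import ctrl
from scipy.spatial.transform import Rotation as Ro
def cam(p,st=None):
    if "R" in p: return np.array(p["R"]),np.array(p["t"])
    T=np.eye(4);T[:3,:3]=Ro.from_rotvec(st["tool_rot"]).as_matrix();T[:3,3]=st["position"]
    C=np.linalg.inv(T@np.array(p["mount"]));return C[:3,:3],C[:3,3]
def proj(p,X,st=None):
    R,t=cam(p,st);c=np.atleast_2d(X)@R.T+t
    return np.c_[p["fx"]*c[:,0]/c[:,2]+p["cx"],p["fy"]*c[:,1]/c[:,2]+p["cy"]]
def back(p,uv,z,st=None):
    R,t=cam(p,st);o=-R.T@t;d=R.T@np.array([(uv[0]-p["cx"])/p["fx"],(uv[1]-p["cy"])/p["fy"],1])
    return o+d*(z-o[2])/d[2]
E
python3 - <<'E'
from h import *
s=ctrl.get_state();print(s)
for n in("scene","top"):
    p=ctrl.get_image(n);cv2.imwrite(f"pics/{n}0.png",p["pixels"]);print(n,-np.array(p["R"]).T@p["t"],p["fx"])
    for l in("wide","narrow","rack","gauge","hook_stand"):
        for r in ctrl.silhouettes(l,p)[:3]:
            ys,xs=np.nonzero(r["region"]);print(l,round(r["p"],2),np.round(r["at"]),xs.min(),xs.max(),ys.min(),ys.max())
E
```

```text
pics
{'time': 0.0, 'joint_positions': array([ 1.1951199 ,  0.32180787, -0.07008315,  1.45168386,  0.02262812,
        1.37077996, -0.05687332]), 'qd': array([-1.51146038e-03, -1.22038104e-04, -2.69791994e-04,  7.31726304e-05,
       -9.01481881e-04,  1.97996543e-03,  1.26782045e-03]), 'joint_torque': array([-7.03760088e-04, -4.91291249e+01, -4.03955765e-01, -3.12526810e+01,
       -6.40013977e-02,  4.38993413e-02,  1.84919872e-04]), 'position': array([ 0.24687393, -0.60106841,  0.40366655]), 'tool_rot': array([-3.08030820e+00, -6.08131836e-01,  7.68388861e-04]), 'ft_force': array([-0.2202188 , -0.22930382, -0.90197519]), 'torque': array([-0.00528697, -0.01368961, -0.04510401]), 'grip_force': 0.0, 'grip_width': 1.0006022818761402}
scene [ 1.0204304  -0.68178231  1.16650919] 497.6936505643254
wide 0.8 [261. 225.] 255 269 210 237
wide 0.51 [224. 212.] 219 232 201 227
wide 0.24 [175. 292.] 144 191 274 308
narrow 0.56 [212. 238.] 201 217 224 252
rack 0.88 [214. 241.] 193 241 212 263
gauge 0.93 [285. 178.] 268 306 148 195
gauge 0.61 [219. 176.] 199 241 152 196
hook_stand 0.94 [195. 321.] 143 217 273 346
top [0.4241684  0.10490328 1.36292863] 396.03595376647127
wide 0.58 [269. 176.] 262 274 166 182
wide 0.55 [276. 203.] 268 286 201 207
narrow 0.69 [306. 205.] 295 312 200 206
rack 0.75 [294. 206.] 263 316 196 214
gauge 0.81 [206. 180.] 194 224 168 201
gauge 0.61 [238. 231.] 222 249 219 255
hook_stand 0.71 [363. 179.] 351 379 168 194
```

View pics/scene0.png

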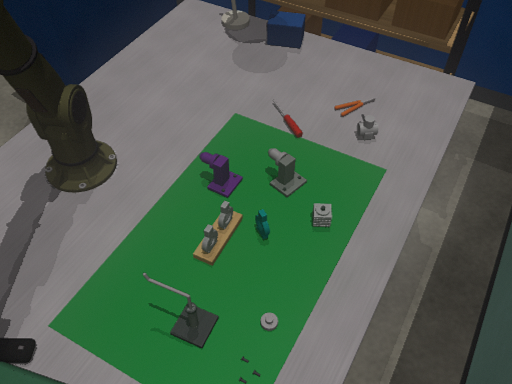

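View pics/top0.png

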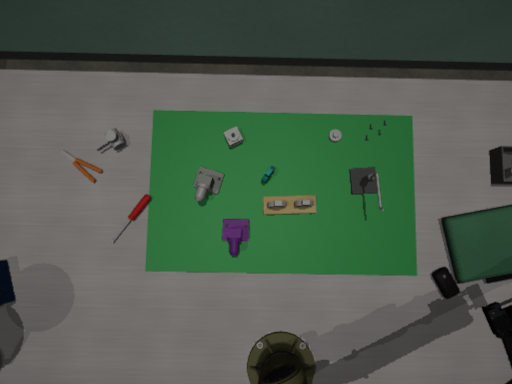

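The scene view shows the rack at (218,237) with carriers at (212,238) and (226,213). The turquoise look-alike is at (262,225), the grey gauge at (286,175), the purple one at (220,175) and the hook at (170,290). In the top view the rack is at (290,205), the grey gauge at (205,185), and the hook base at (364,181) with its wire near (379,190). Next I'll enlarge these to see which carrier has the wider bore.

```bash
python3 - <<'E'
from h import *
a=cv2.imread("pics/scene0.png");b=cv2.imread("pics/top0.png")
def cr(i,x,y,w,h,k): return cv2.resize(i[y:y+h,x:x+w],None,fx=k,fy=k,interpolation=cv2.INTER_CUBIC)
A=np.hstack([cr(a,190,195,50,37*2-24,6),cr(b,185,160,50,50,6)])
B=np.hstack([cr(b,258,185,60,60,5)[:300],cr(b,345,160,50,60,5)[:300],np.zeros((300,50,3),np.uint8)])
cv2.imwrite("pics/c1.png",np.vstack([A,B]))
p=ctrl.get_image("top")
for n,uv,z in [("rackL",(263.5,205),.02),("rackR",(316,205),.02),("tabL",(277,204),.1),("tabR",(303,204),.1),("gbase",(209,180),.012),("gtip",(200,200),.085),("hbase",(364,181),.012),("hrod",(376,171),.16),("htip",(380,208),.17)]:
    print(n,back(p,uv,z).round(3))
E
```

```text
rackL [0.528 0.064 0.02 ]
rackR [ 0.531 -0.115  0.02 ]
tabL [0.526 0.024 0.1  ]
tabR [ 0.527 -0.06   0.1  ]
gbase [0.611 0.253 0.012]
gtip [0.535 0.272 0.085]
hbase [ 0.618 -0.282  0.012]
hrod [ 0.629 -0.277  0.16 ]
htip [ 0.514 -0.284  0.17 ]
```

View pics/c1.png

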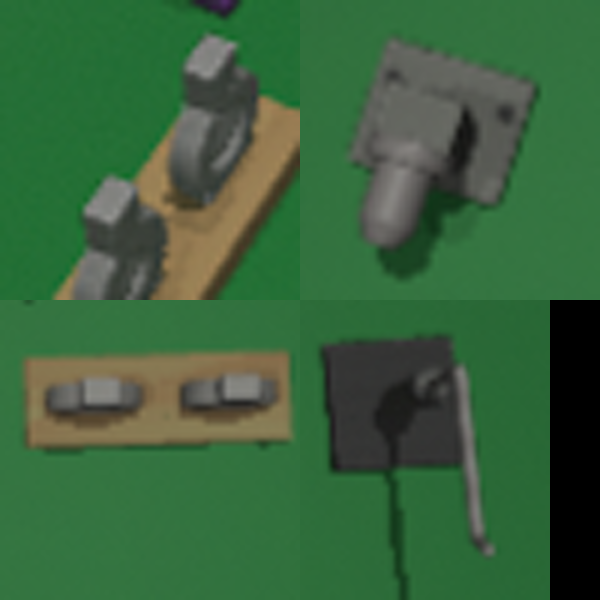

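The crop shows the left (+y) carrier with an open bore. The right carrier is cut off, and I need a wrist view to compare the two. The gauge is yawed about -16° and the hook about +4°.

```bash
python3 - <<'E'
from h import *
s=ctrl.get_state();p=ctrl.get_image("wrist");print(np.array(p["mount"]).round(3),p["fx"],p["cx"],p["cy"])
R=Ro.from_rotvec(s["tool_rot"]).as_matrix();print(R.round(3))
a=cv2.imread("pics/scene0.png");b=a[198:258,190:245];k=10
q=dict(ctrl.get_image("scene"))
c=cv2.resize(b,None,fx=k,fy=k,interpolation=cv2.INTER_CUBIC)
o=c.copy();th=np.linspace(0,6.28,60)
for y,r in((.024,.018),(-.066,.013),(.024,.013),(-.066,.018)):
    X=np.c_[np.full(60,.528+.008),y-.002+r*np.cos(th),.046+r*np.sin(th)]
    uv=(proj(q,X)-[190,198]+.5)*k
    cv2.polylines(o,[uv.astype(np.int32)],True,(0,0,255) if r>.015 else (255,0,0),1)
cv2.imwrite("pics/c2.png",cv2.resize(np.hstack([c,o]),(800,436)))
E
```

```text
[[-0.001 -0.957 -0.291  0.081]
 [ 1.    -0.001  0.001 -0.001]
 [-0.001 -0.291  0.957  0.02 ]
 [ 0.     0.     0.     1.   ]] 313.3571136003853 254.5508900745542 189.39663123693555
[[ 0.925  0.38  -0.   ]
 [ 0.38  -0.925 -0.   ]
 [-0.     0.    -1.   ]]
```

View pics/c2.png

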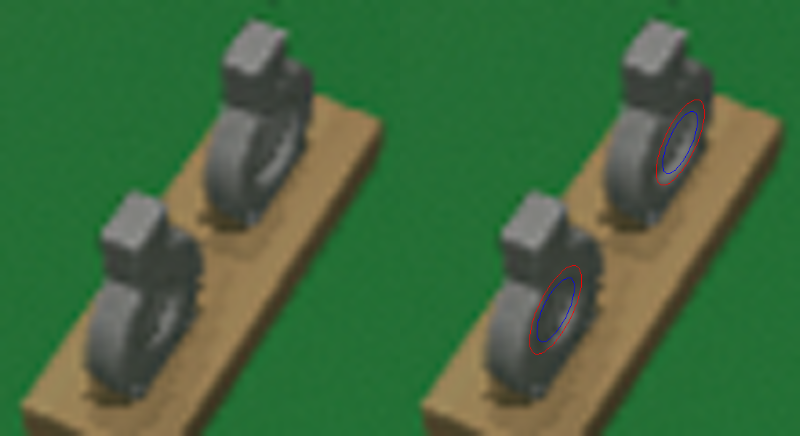

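The far carrier, at (265,140) in the crop and (226,213) in the scene, has the clearly wider bore. It is the grey one in the +y pocket, so it is "wide". The nearer one at (212,238) has a small bore and a thick wall, so it is "narrow". The turquoise piece at (262,225) is the look-alike and stays out of it.

```bash
cat >> h.py <<'E'
def go(xy,z,yaw):
    s=ctrl.get_state();R=Ro.from_rotvec(s["tool_rot"]).as_matrix()
    cur=np.degrees(np.arctan2(R[1,0],R[0,0]));d=R.T@(np.r_[xy,z]-s["position"])
    print("t",s["time"].__round__(2),"pos",s["position"].round(4),"yaw",cur.round(2),"=> frac",(d/.2).round(4),"yawfrac",round(-((yaw-cur+180)%360-180)/180,4))
E
python3 -m jog '{"translation":[[0.1,-0.1,0],[0.2,-0.2,0],[0.3,-0.3,0],[0.4,-0.4,0],[0.5,-0.5,0],[0.6,-0.6,0],[0.7,-0.7,0],[0.825,-0.78,0]],"yaw":[-0.047,-0.094,-0.141,-0.188,-0.235,-0.282,-0.329,-0.376],"jaw":[0,0,0,0,0,0,0,0]}' 15
python3 -c "
from h import *
go((.528,.02),.42,90);print(ctrl.get_state()['joint_positions'])"
```

```text
time: 1.75
position: [0.3403, -0.3935, 0.405]
tool_rot: [2.216, 2.226, -0.001]
ft_force: [0.4, -0.3, 0.3]
grip_width: 0.999
grip_force: 0.0
t 1.75 pos [ 0.3403 -0.3935  0.405 ] yaw 90.25 => frac [ 2.0631  0.9474 -0.0764] yawfrac 0.0014
[ 1.10219292  0.05870099 -0.30651579  1.76058093  0.01878294  1.32462235
  0.79599477]
```

```bash
python3 -m jog '{"translation":[[0.2,0.12,0],[0.4,0.24,0],[0.6,0.36,0],[0.8,0.48,-0.05],[1,0.6,-0.08]],"yaw":[0,0,0,0,0],"jaw":[0,0,0,0,0]}' >/dev/null
python3 -m jog '{"translation":[[0.2,0.08,0],[0.4,0.15,0],[0.6,0.25,0],[0.8,0.35,0],[1,0.35,0],[1,0.35,0]],"yaw":[0,0,0,0,0,0],"jaw":[0,0,0,0,0,0]}'
python3 - <<'E'
from h import *
go((.528,.02),.42,90)
s=ctrl.get_state();p=ctrl.get_image("wrist");im=p["pixels"].copy();cv2.imwrite("pics/w1.png",im)
for l in("wide","narrow","rack"):
    for r in ctrl.silhouettes(l,p)[:2]:
        ys,xs=np.nonzero(r["region"]);print(l,round(r["p"],2),np.round(r["at"]),xs.min(),xs.max(),ys.min(),ys.max())
print("expected tab",proj(p,[[.528,.02,.102],[.528,-.07,.102]],s))
E
```

```text
time: 3.12
position: [0.5301, 0.0101, 0.4212]
tool_rot: [-2.213, -2.229, -0.002]
ft_force: [-1.0, -0.4, 0.5]
grip_width: 0.999
grip_force: 0.0
t 3.12 pos [0.5301 0.0101 0.4212] yaw 90.42 => frac [ 0.0497 -0.0099  0.0059] yawfrac 0.0024
wide 0.87 [252. 159.] 246 262 129 184
wide 0.59 [345. 127.] 318 372 109 151
narrow 0.93 [256. 232.] 250 265 203 260
rack 0.77 [256. 185.] 227 281 114 252
expected tab [[251.81992736 170.12199833]
 [251.45775108 252.71007647]]
```

View pics/w1.png

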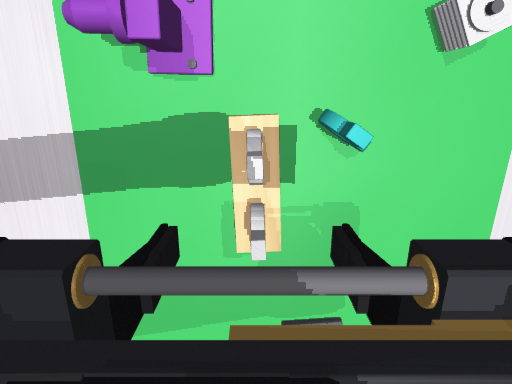

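The wrist view shows wide at (254,157), its tab top near (257,173), and narrow at (257,232). The rack is yawed about +2°. I'll localise the tab top and move over it.

```bash
python3 - <<'E'
from h import *
im=cv2.imread("pics/w1.png");cv2.imwrite("pics/w1c.png",cv2.resize(im[105:265,215:295],None,fx=3.7,fy=3.7,interpolation=cv2.INTER_CUBIC))
s=ctrl.get_state();p=ctrl.get_image("wrist")
for uv in((257,173),(253,162),(258,248)):print(uv,back(p,uv,.102,s).round(4))
go((.533,.0185),.33,92)
E
```

```text
(257, 173) [0.533  0.0107 0.102 ]
(253, 162) [0.5292 0.0217 0.102 ]
(258, 248) [ 0.5341 -0.0708  0.102 ]
t 3.38 pos [0.5302 0.0042 0.4207] yaw 89.86 => frac [0.0721 0.0138 0.4534] yawfrac -0.0119
```

View pics/w1c.png

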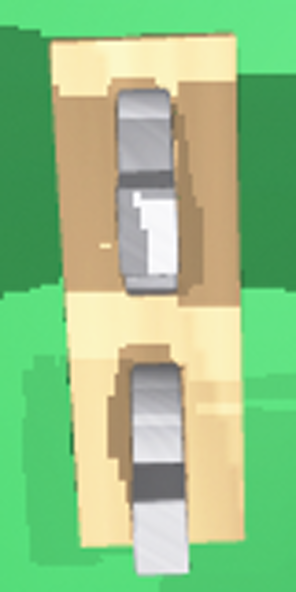

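```bash
python3 -m jog '{"translation":[[0.04,0,0.15],[0.085,0,0.3],[0.085,0,0.45],[0.085,0,0.45],[0.085,0,0.45],[0.085,0,0.45]],"yaw":[-0.006,-0.012,-0.012,-0.012,-0.012,-0.012],"jaw":[0,0,0.3,0.3,0.3,0.3]}'
python3 - <<'E'
from h import *
go((.5305,.021),.263,92)
s=ctrl.get_state();p=ctrl.get_image("wrist");im=p["pixels"].copy();
for r in ctrl.silhouettes("wide",p)[:2]:
    ys,xs=np.nonzero(r["region"]);print(round(r["p"],2),np.round(r["at"]),xs.min(),xs.max(),ys.min(),ys.max())
X=[[.5305+a,.021+b,.102] for a,b in((-.008,-.012),(.008,-.012),(.008,.012),(-.008,.012))]
uv=proj(p,X,s);print(uv.round());cv2.polylines(im,[uv.astype(np.int32)],True,(0,0,255),1);cv2.imwrite("pics/w2.png",im)
E
```

```text
time: 4.12
position: [0.5308, 0.0225, 0.3322]
tool_rot: [2.178, 2.261, 0.002]
ft_force: [0.3, 0.6, -0.3]
grip_width: 0.717
grip_force: 0.0
t 4.12 pos [0.5308 0.0225 0.3322] yaw 92.12 => frac [-0.0072 -0.0028  0.3461] yawfrac 0.0007
0.64 [256. 189.] 242 263 153 226
0.59 [376. 159.] 336 414 130 188
[[241. 229.]
 [263. 229.]
 [265. 198.]
 [242. 198.]]
```

View pics/w2.png

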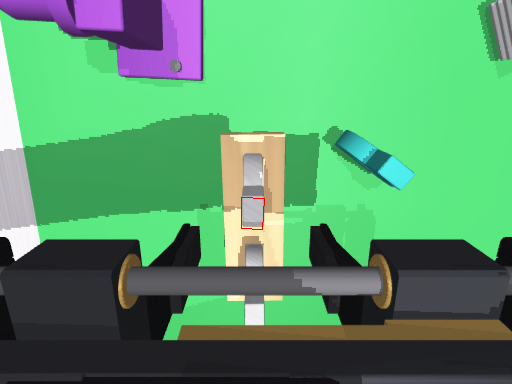

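The predicted tab box lands on the tab at (253,213), within 2 px. I'll descend and grip.

```bash
python3 -m jog '{"translation":[[0,0,0.15],[0,0,0.3],[0,0,0.345],[0,0,0.345],[0,0,0.345],[0,0,0.345],[0,0,0.345],[0,0,0.345]],"yaw":[0,0,0,0,0,0,0,0],"jaw":[0.3,0.3,0.3,0.6,1,1,1,1]}' 25
python3 -m jog '{"translation":[[0,0,0],[0,0,0],[0,0,-0.05],[0,0,-0.15],[0,0,-0.3],[0,0,-0.5],[0,0,-0.7],[0,0,-0.7]],"yaw":[0,0,0,0,0,0,0,0],"jaw":[1,1,1,1,1,1,1,1]}' 30
python3 -c "
from h import *
s=ctrl.get_state();go((.513,.279),.40,74)"
```

```text
time: 5.22
position: [0.5303, 0.0228, 0.262]
tool_rot: [2.179, 2.263, 0.0]
ft_force: [-0.1, 0.3, 0.9]
grip_width: 0.218
grip_force: 0.0
time: 6.22
position: [0.5311, 0.0235, 0.4065]
tool_rot: [2.174, 2.259, 0.007]
ft_force: [-0.1, -0.2, -1.3]
grip_width: 0.177
grip_force: 30.0
t 6.22 pos [0.5311 0.0235 0.4065] yaw 92.19 => frac [ 1.2799 -0.042   0.0305] yawfrac 0.101
```

```bash
python3 -m jog '{"translation":[[0.15,-0.03,0],[0.3,-0.06,0],[0.5,-0.1,0],[0.7,-0.13,0],[0.85,-0.15,0],[0.85,-0.15,0],[0.85,-0.15,0],[0.85,-0.15,0]],"yaw":[0.02,0.04,0.06,0.08,0.1,0.1,0.1,0.1],"jaw":[1,1,1,1,1,1,1,1]}'
python3 - <<'E'
from h import *
go((.513,.279),.40,74)
s=ctrl.get_state();p=ctrl.get_image("wrist");im=p["pixels"].copy()
t=ctrl.get_image("top")["pixels"]
for r in ctrl.silhouettes("gauge",p)[:2]:
    ys,xs=np.nonzero(r["region"]);print(round(r["p"],2),np.round(r["at"]),xs.min(),xs.max(),ys.min(),ys.max())
cv2.imwrite("pics/w3.png",im)
np.savez("w3.npz",**{k:s[k] for k in("position","tool_rot")})
a=np.radians(-16);ax=np.array([np.cos(a),np.sin(a),0]);ay=np.array([-ax[1],ax[0],0]);S=np.array([.571,.263,.085])
print(proj(p,[S-.037*ax,S+.008*ax],s).round())
E
```

```text
time: 7.22
position: [0.4942, 0.19, 0.4015]
tool_rot: [2.508, 1.892, -0.001]
ft_force: [-0.3, -0.0, -1.2]
grip_width: 0.182
grip_force: 30.0
t 7.22 pos [0.4942 0.19   0.4015] yaw 74.06 => frac [ 0.4535 -0.0317  0.0069] yawfrac 0.0003
0.9 [207. 203.] 136 245 156 245
0.83 [332.  73.] 270 377 35 120
[[273.  82.]
 [323.  82.]]
```

View pics/w3.png

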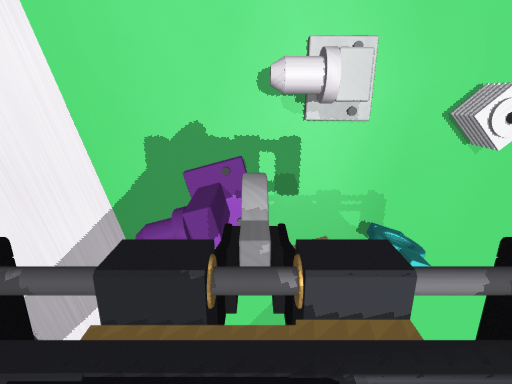

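The wrist view shows the grey gauge with its pin tip at (271,76), shoulder near (328,75) and base plate corners at about (310,36), (377,37), (370,120) and (305,121). The carrier is held at (255,200). I'll fit the gauge pose from these edges.

```bash
python3 - <<'E'
from h import *
from scipy.optimize import least_squares
im=cv2.imread("pics/w3.png");s=dict(np.load("w3.npz"));p=ctrl.get_image("wrist")
hsv=cv2.cvtColor(im,cv2.COLOR_BGR2HSV)
m=(hsv[...,1]<60)&(hsv[...,2]>70)
m[:, :262]=0;m[130:]=0
for c in(270,272,275,280,290,295,300,312,330,340,350,360):
    r=np.nonzero(m[20:130,c])[0]+20;print(c,(r.min(),r.max()) if len(r) else None,end=' ')
cs=[np.array(v,float) for v in((310,36),(377,37),(370,120),(305,121))]
L=[(.007,.045,.012),(.083,.045,.012),(.083,-.045,.012),(.007,-.045,.012)]
def W(q,l):
    a=q[2];l=np.array(l);return np.c_[q[0]+l[:,0]*np.cos(a)-l[:,1]*np.sin(a),q[1]+l[:,0]*np.sin(a)+l[:,1]*np.cos(a),l[:,2]]
# pin limb points: camera-facing silhouette via dense cylinder points
th=np.linspace(0,2*np.pi,72)
def limb(q,x):
    l=np.array([(x,.016*np.cos(t),.085+.016*np.sin(t)) for t in th]);uv=proj(p,W(q,l),s);return uv[:,1].min(),uv[:,1].max()
def pin_col0(q):
    l=np.array([(-.037,.009*np.cos(t),.085+.009*np.sin(t)) for t in th]);return proj(p,W(q,l),s)[:,0].min()
f=lambda q:(proj(p,W(q,L),s)-cs).ravel()
r=least_squares(f,[.571,.263,-.28]);print();print(r.x,f(r.x).round(1))
print("tip col",pin_col0(r.x),"limbs x=-.02,-.005",limb(r.x,-.02),limb(r.x,-.005),proj(p,W(r.x,[(-.02,0,.085),(-.005,0,.085)]),s))
E
```

```text
270 (np.int64(70), np.int64(85)) 272 (np.int64(64), np.int64(86)) 275 (np.int64(62), np.int64(88)) 280 (np.int64(59), np.int64(91)) 290 (np.int64(56), np.int64(93)) 295 (np.int64(56), np.int64(93)) 300 (np.int64(56), np.int64(93)) 312 (np.int64(35), np.int64(119)) 330 (np.int64(35), np.int64(119)) 340 (np.int64(36), np.int64(119)) 350 (np.int64(36), np.int64(119)) 360 (np.int64(36), np.int64(120)) 
[ 0.5691928   0.26751124 -0.27711183] [-1.8 -0.2  2.1 -1.3  0.2  1.4 -0.6  0.5]
tip col 269.3126914503048 limbs x=-.02,-.005 (np.float64(57.522714759506584), np.float64(95.75455402752091)) (np.float64(57.49086062123371), np.float64(95.72412213181681)) [[288.87833624  77.01509234]
 [305.72349109  76.9840775 ]]
```

```bash
python3 - <<'E'
from h import *
im=cv2.imread("pics/w3.png");s=dict(np.load("w3.npz"));p=ctrl.get_image("wrist")
g=cv2.cvtColor(im,cv2.COLOR_BGR2HSV)
print("sat col256",g[165:185,256,1],"row200 cols",g[195,236:276,1])
T=Ro.from_rotvec(s["tool_rot"]).as_matrix();th=np.linspace(0,2*np.pi,180)
for ox in(-.003,0,.003):
  for oz in(.213,.216,.219):
    l=np.array([(ox+.032*np.cos(t),f,oz+.032*np.sin(t)) for t in th for f in(-.008,.008)])
    uv=proj(p,l@T.T+s["position"],s);print(ox,oz,"rowmin",uv[:,1].min().round(1),"cols",uv[:,0].min().round(1),uv[:,0].max().round(1))
go((.5695-.062*.9618,.269+.062*.2740),.40,74.1)
E
```

```text
sat col256 [158 157 158 158 155 158 155 123   7   4   8   8   8   6   6   6   7   5
   9   9] row200 cols [157 160 160 160 161  51   9   8   5   5   8   8   8   8   6   6   6   6
   7   9   6   6   5   8   6   6   8   6   6   8   8   7 132 148 151 150
 151 151 151 150]
-0.003 0.213 rowmin 177.6 cols 240.0 268.4
-0.003 0.216 rowmin 176.5 cols 240.2 268.1
-0.003 0.219 rowmin 175.4 cols 240.5 267.9
0 0.213 rowmin 173.2 cols 239.9 268.4
0 0.216 rowmin 172.1 cols 240.2 268.2
0 0.219 rowmin 171.1 cols 240.4 268.0
0.003 0.213 rowmin 168.8 cols 239.9 268.5
0.003 0.216 rowmin 167.7 cols 240.1 268.3
0.003 0.219 rowmin 166.7 cols 240.3 268.1
t 7.47 pos [0.494  0.191  0.4017] yaw 74.12 => frac [ 0.4786 -0.0535  0.0085] yawfrac 0.0001
```

The carrier sits centred in the tool (offset ≈ 0, 216 mm ahead). I'll move in front of the pin and then descend.

```bash
python3 -m jog '{"translation":[[0.2,-0.03,0],[0.4,-0.05,0],[0.48,-0.053,0],[0.48,-0.053,0.2],[0.48,-0.053,0.4],[0.48,-0.053,0.505],[0.48,-0.053,0.505],[0.48,-0.053,0.505]],"yaw":[0,0,0,0,0,0,0,0],"jaw":[1,1,1,1,1,1,1,1]}'
python3 - <<'E'
from h import *
a=-.277;S=np.array([.5695,.269]);ax=np.array([np.cos(a),np.sin(a)])
go(S-.062*ax,.301,90-15.9)
s=ctrl.get_state();p=ctrl.get_image("wrist");im=p["pixels"].copy()
X=[np.r_[S+x*ax,.085] for x in(-.037,-.025,.008)];uv=proj(p,X,s);print(uv.round())
for u in uv: cv2.circle(im,tuple(int(v) for v in u),2,(0,0,255),-1)
cv2.imwrite("pics/w4.png",im)
E
```

```text
time: 8.48
position: [0.5104, 0.2871, 0.3023]
tool_rot: [2.506, 1.894, 0.004]
ft_force: [0.3, 0.3, -0.9]
grip_width: 0.18
grip_force: 30.0
t 8.47 pos [0.5104 0.2871 0.3023] yaw 74.16 => frac [-0.0062 -0.001   0.0064] yawfrac 0.0003
[[290. 221.]
 [308. 221.]
 [357. 221.]]
```

View pics/w4.png

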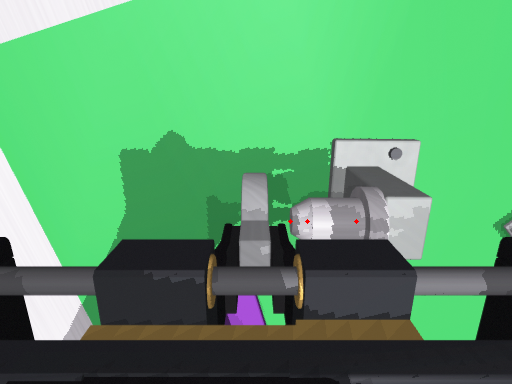

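The wrist view shows the pin at (290–360, 221), matching the predicted dots, with the carrier squarely in front of it. I'll slide it on slowly.

```bash
python3 -m jog '{"translation":[[-0.004,0.03,0.003],[-0.004,0.06,0.004],[-0.004,0.09,0.004],[-0.004,0.12,0.004],[-0.004,0.15,0.004],[-0.004,0.17,0.004],[-0.004,0.18,0.004],[-0.004,0.18,0.004]],"yaw":[0,0,0,0,0,0,0,0],"jaw":[1,1,1,1,1,1,1,1]}'
python3 -c "
from h import *
go((.5695,.269),.301,74.1);print(ctrl.get_state()['torque'].round(2))"
```

```text
time: 9.52
position: [0.5442, 0.2762, 0.2998]
tool_rot: [-2.506, -1.894, 0.0]
ft_force: [0.1, -0.4, 0.2]
grip_width: 0.179
grip_force: 30.0
t 9.53 pos [0.5442 0.2762 0.2998] yaw 74.18 => frac [-1.000e-04  1.316e-01 -5.800e-03] yawfrac 0.0004
[-0.   -0.06  0.01]
```

```bash
python3 -m jog '{"translation":[[0,0.02,0],[0,0.04,0],[0,0.06,0],[0,0.08,0],[0,0.1,0],[0,0.12,0],[0,0.13,0],[0,0.13,0]],"yaw":[0,0,0,0,0,0,0,0],"jaw":[1,1,1,1,1,1,1,1]}'
python3 -m jog '{"translation":[[0,0.005,0],[0,0.01,0],[0,0.015,0],[0,0.015,0]],"yaw":[0,0,0,0],"jaw":[1,1,1,1]}'
python3 -c "
from h import *
go((.5695,.269),.301,74.1);print(ctrl.get_state()['torque'].round(2))"
```

```text
time: 10.52
position: [0.5692, 0.2691, 0.2998]
tool_rot: [-2.506, -1.894, 0.0]
ft_force: [0.0, -0.5, -0.4]
grip_width: 0.186
grip_force: 30.0
time: 11.02
position: [0.5704, 0.2692, 0.2997]
tool_rot: [-2.503, -1.895, 0.006]
ft_force: [-6.2, 0.3, 1.9]
grip_width: 0.179
grip_force: 30.0
t 11.03 pos [0.5704 0.2692 0.2997] yaw 74.25 => frac [-0.0023 -0.0042 -0.0064] yawfrac 0.0008
[ 0.14  1.52 -0.18]
```

It contacts the shoulder (6 N) right at the expected seat, so it is home. I'll hold briefly, then back out.

```bash
python3 -m jog '{"translation":[[0,0,0],[0,-0.01,0],[0,-0.06,0],[0,-0.12,0],[0,-0.18,0],[0,-0.24,0],[0,-0.3,0],[0,-0.34,0]],"yaw":[0,0,0,0,0,0,0,0],"jaw":[1,1,1,1,1,1,1,1]}'
python3 -m jog '{"translation":[[0,-0.02,0],[0,-0.02,-0.2],[0,-0.02,-0.4],[0,-0.02,-0.6],[0,-0.02,-0.65],[0,-0.02,-0.65]],"yaw":[0,0,0,0,0,0],"jaw":[1,1,1,1,1,1]}'
python3 -c "
from h import *
go((.48,.1),.43,94)"
```

```text
time: 12.02
position: [0.5057, 0.2872, 0.3]
tool_rot: [2.505, 1.895, 0.0]
ft_force: [0.4, 0.2, -0.9]
grip_width: 0.183
grip_force: 30.0
time: 12.78
position: [0.5029, 0.2878, 0.4297]
tool_rot: [2.506, 1.894, 0.0]
ft_force: [-0.4, -0.4, -1.2]
grip_width: 0.182
grip_force: 30.0
t 12.78 pos [0.5029 0.2878 0.4297] yaw 74.15 => frac [-0.9346  0.1462 -0.0016] yawfrac -0.1103
```

```bash
python3 -m jog '{"translation":[[-0.15,0.02,-0.05],[-0.35,0.03,-0.1],[-0.55,0.05,-0.15],[-0.75,0.07,-0.2],[-0.95,0.1,-0.2],[-0.95,0.1,-0.2]],"yaw":[-0.02,-0.04,-0.06,-0.08,-0.11,-0.11],"jaw":[1,1,1,1,1,1]}' 30 >/dev/null
python3 -m jog '{"translation":[[-0.2,0,0],[-0.4,0,0],[-0.6,0,0],[-0.8,0,0],[-1,0,0]],"yaw":[0,0,0,0,0],"jaw":[1,1,1,1,1]}'
python3 -c "
from h import *
go((.48,-.365),.47,94)"
```

```text
time: 14.15
position: [0.4843, -0.1002, 0.4682]
tool_rot: [-2.141, -2.296, 0.001]
ft_force: [0.6, 0.4, -1.2]
grip_width: 0.182
grip_force: 30.0
t 14.15 pos [ 0.4843 -0.1002  0.4682] yaw 94.01 => frac [-1.3191 -0.1139 -0.0108] yawfrac 0.0
```

```bash
python3 -m jog '{"translation":[[-0.2,-0.05,0],[-0.4,-0.08,0],[-0.6,-0.1,0],[-0.8,-0.1,0],[-1,-0.1,0]],"yaw":[0,0,0,0,0],"jaw":[1,1,1,1,1]}' >/dev/null
python3 -m jog '{"translation":[[-0.15,0,0],[-0.3,0,0],[-0.3,0,0],[-0.3,0,0]],"yaw":[0,0,0,0],"jaw":[1,1,1,1]}'
python3 - <<'E'
from h import *
go((.48,-.365),.47,94)
s=ctrl.get_state();p=ctrl.get_image("wrist");im=p["pixels"].copy();cv2.imwrite("pics/w5.png",im)
np.savez("w5.npz",**{k:s[k] for k in("position","tool_rot")})
E
```

```text
time: 15.28
position: [0.483, -0.3593, 0.4684]
tool_rot: [-2.139, -2.297, -0.002]
ft_force: [-0.0, 0.9, -0.8]
grip_width: 0.178
grip_force: 30.0
t 15.28 pos [ 0.483  -0.3593  0.4684] yaw 94.06 => frac [-0.0273 -0.0168 -0.008 ] yawfrac 0.0003
```

View pics/w5.png

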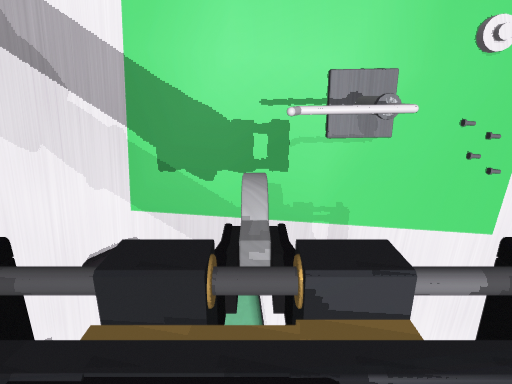

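The wrist view shows the wire from its tip at (291,111) to the rod end at (417,108), with the stand base around (362,103). I'll fit the wire line.

```bash
python3 - <<'E'
from h import *
im=cv2.imread("pics/w5.png");s=dict(np.load("w5.npz"));p=ctrl.get_image("wrist")
h=cv2.cvtColor(im,cv2.COLOR_BGR2HSV);m=(h[...,1]<80)&(h[...,2]>130);m[:95]=0;m[122:]=0;m[:,:280]=0;m[:,425:]=0
out=[]
for c in range(284,424,6):
    r=np.nonzero(m[:,c])[0]
    if len(r):out.append((c,r.min(),r.max()))
print(out)
cc=np.array([(c,(a+b)/2) for c,a,b in out if 308<c<372]);k=np.polyfit(cc[:,0],cc[:,1],1)
P=[back(p,(c,np.polyval(k,c)),.155,s) for c in(310,370,417)];print(np.array(P).round(4))
d=P[1]-P[0];print("yaw",np.degrees(np.arctan2(d[1],d[0])))
for uv,z in(((287,111),.17),((291,111),.176),((417,108),.155)):print(uv,back(p,uv,z,s).round(4))
B=[back(p,uv,.012,s) for uv in((330,69),(398,69),(391,138),(327,137))];print(np.array(B).round(3),np.mean(B,0).round(4))
E
```

```text
[(290, np.int64(107), np.int64(115)), (296, np.int64(106), np.int64(114)), (302, np.int64(106), np.int64(114)), (308, np.int64(106), np.int64(114)), (314, np.int64(106), np.int64(114)), (320, np.int64(106), np.int64(114)), (326, np.int64(105), np.int64(114)), (332, np.int64(95), np.int64(121)), (338, np.int64(95), np.int64(121)), (344, np.int64(95), np.int64(121)), (350, np.int64(105), np.int64(121)), (356, np.int64(105), np.int64(121)), (362, np.int64(105), np.int64(113)), (368, np.int64(105), np.int64(113)), (374, np.int64(105), np.int64(112)), (380, np.int64(98), np.int64(113)), (386, np.int64(95), np.int64(118)), (392, np.int64(95), np.int64(121)), (398, np.int64(98), np.int64(112)), (404, np.int64(104), np.int64(112)), (410, np.int64(104), np.int64(112)), (416, np.int64(105), np.int64(111))]
[[ 0.5285 -0.2875  0.155 ]
 [ 0.5829 -0.2846  0.155 ]
 [ 0.6257 -0.2823  0.155 ]]
yaw 3.101901474861669
(287, 111) [ 0.5063 -0.2899  0.17  ]
(291, 111) [ 0.509  -0.2894  0.176 ]
(417, 108) [ 0.6251 -0.2796  0.155 ]
[[ 0.573 -0.24   0.012]
 [ 0.661 -0.233  0.012]
 [ 0.67  -0.322  0.012]
 [ 0.581 -0.327  0.012]] [ 0.6214 -0.2807  0.012 ]
```

```bash
python3 -c "
from h import *
go((.4765,-.2925),.3795,94.7)"
python3 -m jog '{"translation":[[0.15,-0.03,0],[0.33,-0.06,0],[0.33,-0.06,0.15],[0.33,-0.06,0.3],[0.33,-0.06,0.44],[0.33,-0.06,0.44],[0.33,-0.06,0.44],[0.33,-0.06,0.44]],"yaw":[0,-0.004,-0.004,-0.004,-0.004,-0.004,-0.004,-0.004],"jaw":[1,1,1,1,1,1,1,1]}'
python3 - <<'E'
from h import *
go((.4765,-.2925),.3795,94.7)
s=ctrl.get_state();p=ctrl.get_image("wrist");im=p["pixels"].copy()
a=np.radians(4.7);S=np.array([.5475,-.2868]);ax=np.array([np.cos(a),np.sin(a)])
uv=proj(p,[np.r_[S-.042*ax,.17],np.r_[S-.02*ax,.155],np.r_[S+.075*ax,.155]],s);print(uv.round())
for u in uv: cv2.circle(im,tuple(int(v) for v in u),2,(0,0,255),-1)
q=ctrl.get_image("scene")["pixels"][235:355,110:260]
big=cv2.resize(q,None,fx=2.5,fy=2.5,interpolation=cv2.INTER_CUBIC)
cv2.imwrite("pics/w6.png",np.vstack([im[60:290,100:475],big]))
E
```

```text
t 15.38 pos [ 0.4829 -0.3589  0.4695] yaw 94.1 => frac [ 0.3331 -0.0081  0.4502] yawfrac -0.0033
time: 16.38
position: [0.4661, -0.2955, 0.3836]
tool_rot: [2.126, 2.309, 0.0]
ft_force: [-0.2, -0.6, -0.7]
grip_width: 0.177
grip_force: 30.0
t 16.38 pos [ 0.4661 -0.2955  0.3836] yaw 94.71 => frac [0.011  0.0528 0.0207] yawfrac 0.0001
[[313. 217.]
 [340. 209.]
 [474. 209.]]
```

View pics/w6.png

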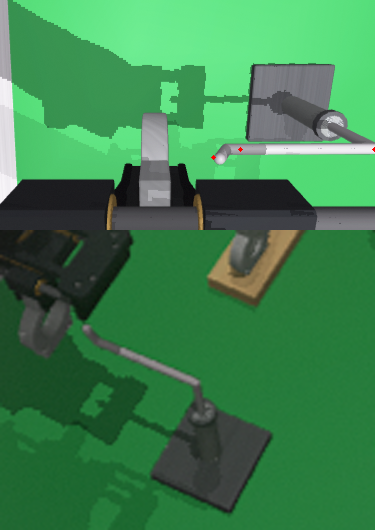

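The wrist view confirms the wire line under the dots, with the tip about 5 px further right. The scene crop shows the bore facing the hook tip. I'll advance over the tip.

```bash
python3 -m jog '{"translation":[[0.01,0.02,0.02],[0.01,0.04,0.02],[0.01,0.08,0.02],[0.01,0.12,0.02],[0.01,0.16,0.02],[0.01,0.2,0.02],[0.01,0.24,0.02],[0.01,0.25,0.02]],"yaw":[0,0,0,0,0,0,0,0],"jaw":[1,1,1,1,1,1,1,1]}'
python3 -c "
from h import *
go((.5575,-.286),.3795,94.7)"
```

```text
time: 17.48
position: [0.5159, -0.2893, 0.3779]
tool_rot: [-2.128, -2.311, -0.0]
ft_force: [0.3, 1.5, -0.6]
grip_width: 0.179
grip_force: 30.0
t 17.48 pos [ 0.5159 -0.2893  0.3779] yaw 94.73 => frac [-0.0009  0.2085 -0.0081] yawfrac 0.0002
```

```bash
python3 -m jog '{"translation":[[0,0.03,-0.005],[0,0.06,-0.005],[0,0.09,-0.005],[0,0.12,-0.005],[0,0.15,-0.005],[0,0.18,-0.005],[0,0.205,-0.005],[0,0.205,-0.005]],"yaw":[0,0,0,0,0,0,0,0],"jaw":[1,1,1,1,1,1,1,1]}'
python3 - <<'E'
from h import *
go((.5575,-.286),.357,94.7)
w=ctrl.get_image("wrist")["pixels"];q=ctrl.get_image("scene")["pixels"][235:355,110:260]
cv2.imwrite("pics/w7.png",np.vstack([w[60:290,100:475],cv2.resize(q,None,fx=2.5,fy=2.5,interpolation=cv2.INTER_CUBIC)]))
E
```

```text
time: 18.48
position: [0.5565, -0.286, 0.3788]
tool_rot: [-2.128, -2.311, -0.0]
ft_force: [0.1, 0.2, -2.0]
grip_width: 0.185
grip_force: 30.0
t 18.48 pos [ 0.5565 -0.286   0.3788] yaw 94.72 => frac [-0.0006  0.0048  0.1092] yawfrac 0.0001
```

View pics/w7.png

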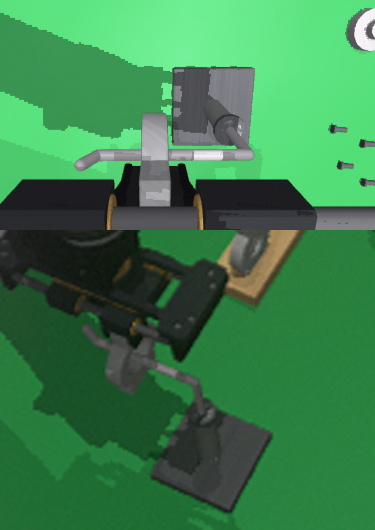

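The wire is threaded through the bore at (155,155). I'll lower it onto the wire while watching the force.

```bash
python3 -m jog '{"translation":[[0,0,0.02],[0,0,0.05],[0,0,0.08],[0,0,0.1],[0,0,0.12],[0,0,0.14],[0,0,0.14],[0,0,0.14]],"yaw":[0,0,0,0,0,0,0,0],"jaw":[1,1,1,1,1,1,1,1]}'
python3 -m jog '{"translation":[[0,0,0],[0,0,0]],"yaw":[0,0],"jaw":[1,1]}'
```

```text
time: 19.58
position: [0.5562, -0.2861, 0.3513]
tool_rot: [2.128, 2.31, -0.0]
ft_force: [-1.3, 0.9, 1.0]
grip_width: 0.18
grip_force: 30.0
time: 19.82
position: [0.5562, -0.2862, 0.3511]
tool_rot: [2.128, 2.31, -0.0]
ft_force: [-0.7, 0.0, 0.6]
grip_width: 0.181
grip_force: 30.0
```

```bash
python3 -m jog '{"translation":[[0,0,0.01],[0,0,0.02],[0,0,0.03],[0,0,0.04],[0,0,0.047],[0,0,0.047],[0,0,0.047],[0,0,0.047]],"yaw":[0,0,0,0,0,0,0,0],"jaw":[1,1,1,1,1,1,1,1]}'
python3 -m jog '{"translation":[[0,0,0],[0,0,0],[0,0,0],[0,0,0],[0,0,0],[0,0,0]],"yaw":[0,0,0,0,0,0],"jaw":[1,1,1,1,1,1]}'
```

```text
time: 20.82
position: [0.5562, -0.2862, 0.3417]
tool_rot: [2.128, 2.31, 0.0]
ft_force: [-0.8, 0.2, 3.8]
grip_width: 0.182
grip_force: 30.0
time: 21.58
position: [0.5562, -0.2862, 0.3416]
tool_rot: [2.128, 2.31, 0.0]
ft_force: [1.0, -0.1, 4.8]
grip_width: 0.178
grip_force: 30.0
```

The tug reads about 5.5 N in all, so the hook has sunk about 15 mm and was held. I'll ease up to the weight-only height and release.

```bash
python3 -m jog '{"translation":[[0,0,-0.015],[0,0,-0.03],[0,0,-0.045],[0,0,-0.055],[0,0,-0.055],[0,0,-0.055],[0,0,-0.055],[0,0,-0.055]],"yaw":[0,0,0,0,0,0,0,0],"jaw":[1,1,1,1,1,1,1,1]}'
python3 -m jog '{"translation":[[0,0,0],[0,0,0],[0,0,0],[0,0,0],[0,0,0],[0,0,0],[0,0,0],[0,0,0]],"yaw":[0,0,0,0,0,0,0,0],"jaw":[0.8,0.78,0.75,0.7,0.65,0.6,0.6,0.6]}' 5
python3 -m jog '{"translation":[[0,0,-0.05],[0,0,-0.1],[0,0,-0.2],[0,0,-0.3],[0,0,-0.5],[0,0,-0.6],[0,0,-0.6],[0,0,-0.6]],"yaw":[0,0,0,0,0,0,0,0],"jaw":[0.6,0.6,0.6,0.6,0.6,0.6,0.6,0.6]}'
python3 - <<'E'
from h import *
s=ctrl.get_state();p=ctrl.get_image("wrist")
for k in range(2):
    r=ctrl.silhouettes("wide",p)
    for r in r[:2]:
        ys,xs=np.nonzero(r["region"]);print(round(r["p"],2),np.round(r["at"]),xs.min(),xs.max(),ys.min(),ys.max())
    p=ctrl.get_image("scene")
a=np.radians(4.7);ax=np.array([np.cos(a),np.sin(a),0]);ay=np.array([-ax[1],ax[0],0]);C=np.array([.5562,-.2862,.137])
X=[C+i*.008*ax+j*.012*ay+[0,0,.056] for i in(-1,1) for j in(-1,1)]+[C,C-[0,0,.038]]
print(proj(ctrl.get_image("wrist"),X,s).round());print(proj(p,X).round())
E
```

```text
time: 22.58
position: [0.5561, -0.2861, 0.3524]
tool_rot: [-2.128, -2.31, 0.0]
ft_force: [0.7, -0.1, 0.1]
grip_width: 0.179
grip_force: 30.0
time: 23.58
position: [0.5562, -0.2862, 0.3526]
tool_rot: [2.128, 2.311, -0.0]
ft_force: [-0.6, 0.0, -0.4]
grip_width: 0.391
grip_force: 0.0
time: 24.58
position: [0.556, -0.2861, 0.472]
tool_rot: [-2.128, -2.31, 0.001]
ft_force: [-0.9, -0.4, -0.3]
grip_width: 0.398
grip_force: 0.0
0.92 [252. 177.] 245 263 145 206
0.94 [164. 286.] 154 173 274 303
0.7 [260. 224.] 255 269 209 237
[[245. 205.]
 [245. 178.]
 [264. 205.]
 [264. 178.]
 [255. 176.]
 [255. 167.]]
[[156. 280.]
 [161. 271.]
 [162. 282.]
 [167. 274.]
 [165. 289.]
 [167. 297.]]
```

```bash
python3 -m jog '{"translation":[[0,0,0],[0,0,0],[0,0,0],[0,0,0],[0,0,0],[0,0,0],[0,0,0],[0,0,0]],"yaw":[0,0,0,0,0,0,0,0],"jaw":[0.6,0.6,0.6,0.6,0.6,0.6,0.6,0.6]}' >/dev/null
python3 -m jog '{"translation":[[0,0,0],[0,0,0],[0,0,0],[0,0,0],[0,0,0],[0,0,0],[0,0,0],[0,0,0]],"yaw":[0,0,0,0,0,0,0,0],"jaw":[0.6,0.6,0.6,0.6,0.6,0.6,0.6,0.6]}' >/dev/null
python3 - <<'E'
from h import *
P=[]
for k in range(3):
    p=ctrl.get_image("wrist");P.append(p["pixels"].astype(int))
    r=ctrl.silhouettes("wide",p)[0];ys,xs=np.nonzero(r["region"]);print(r["p"],xs.min(),xs.max(),ys.min(),ys.max())
print(np.abs(P[2]-P[0])[140:210,235:275].mean())
print(ctrl.close_job())
E
```

```text
0.61 245 263 144 207
0.96 245 263 145 206
0.9 246 263 145 206
0.4816666666666667
the job is handed in; nothing more can be done
None
```

I handed the job in with the wide carrier gauged home on the pin, tugged about 15 mm (estimated from about 5.5 N) and left hanging still and released on the hook, but I viewed 12 pictures instead of the allowed 10; no verdict came back, and I didn't re-check the narrow carrier or the bystanders at the end.

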